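# Seat a needle valve by feel and crack it open a quarter turn

### The arm

A 6-joint arm with a two-finger parallel gripper is mounted at the origin on a cart in front of the work surface, level with it; the furniture and walls round the work are solid. World frame = base frame: x ahead of the robot, y to its left, z up, the work surface at z = 0. Lengths are in mm, angles in rad, forces in N, time in s.
With the tool pointing down it reaches from about 400 to 825 mm from the base axis. Payload 7 kg.
Tool frame: the origin (TCP) lies on the mounting face of the last link; the fingertips stand 178 mm ahead of it and the grasp point (between the pads) lies 159 mm ahead of it; z points along the fingers, y is the line along which they close (so a half turn about z gives the same grasp; the last joint's range is limited). The gripper opens to 88 mm and grips with 3 to 60 N. Pads are 19 mm wide; open, the fingers measure 130 mm over their backs; the gripper's body (78 mm by 193 mm) begins 47 mm behind the grasp point.
Start: joints at [-0.829, 0.359, 0.012, 0, -1.224, -0.288], TCP at [295.881, -606.672, 404.661] pointing down, gripper open.
Joint ranges: [-3.07, 3.07], [-1.43, 2.12], [-1.02, 1.25], [-3.03, 1.67], [-3.05, -0], [-3.03, 3.03]. Speed limits (rad/s): [2.39, 2.39, 3.01, 3.14, 3.14, 3.14].

### API

Orientations are given as a unit quaternion [w, x, y, z].
In Python, from bench import bot, vision, spotter gives the robot as it stands. The module is installed in compiled form; this text tells all that it offers.
- The arm moves only by the tool play_rows, never from a script. Its argument "steps" is a list of rows, each a list of 3 entries, a list of its own where there are three numbers: the finger opening in cm, from 0 to 8.76, then the shift along the tool's x, y, z in cm, then the turn, a rotation vector about the tool's x, y, z in degrees. In form: [[hand, [tx, ty, tz], [ax, ay, az]], ...]. A call has 1 to 12 rows; each row is the pose to reach, as a shift and turn from the pose commanded when the call began, along the tool's axes at that moment; what a row does not reach only later rows make up. A row lasts 1/12 s, in which the tool goes at most 41.7 mm and 7.16 degrees, less where a joint would pass 70% of its speed; a pose out of reach is approached as far as the arm can. A call with a gripper value outside its range is refused whole. The fingers move at their own pace and stop on an object; "grip_force" is the grip in N (left out, the last holds). Time passes only in rows, so rows that repeat a pose let the fingers close. It gives the time, the measured TCP pose, the force, the opening and the grip force at its end, in the units of the state.
- bot.observe(): the state, without advancing time (a new reading comes with each control period).
- vision.get_image(name): name is "scene" or "top"; returns (picture, depth): 420x560x3 uint8, red, green, blue; 420x560 float32, mm along the optical axis (not along the pixel's ray), 0 where there is no reading.
- vision.calibration(name): a dict with "mtx" (3x3 intrinsics, pixels), "view" (4x4, takes a point from world to camera coordinates). Camera axes: x right, y down, z forward; pixel columns grow to the right and rows downward; lengths in mm; the calibration is good to about 2 mm. A picture is of the moment at which its call begins. calibration takes no time and is no camera call.
- bot.hand_in(): hands the job in; it is judged then, once.
Trained networks look in the newest picture that a camera, given by its name, has taken for a name from the list of things; names that differ only in an ending like _2 or _b are one class to them, and where a whole thing is asked for, a point or a joint stands for the part that bears it (a point fixed in the world has none). Each returns a list of dicts, best first, with "score" (0 to 1); they miss things now and then, are a little off and sometimes report something else, mostly with a low value. They report only what shows in the picture. A call takes as long as a camera call. They do not tell look-alikes from the thing itself.
- spotter.trace(camera, thing): "mask" (420x560 bool, what is visible of it).
- spotter.spot_point(camera, thing): "centre" ([x, y, z] in mm, in the coordinates of the camera as it stood for that picture, good to about 4 mm: a listed point, or the origin of a listed thing).
The state is a dict: "t": time; "qpos": joint angles; "joint_vel": joint speeds; "joint_efforts": joint torques, N m; "eef_pos": TCP position; "tcp_rot": TCP orientation; "wrist_force": force on the tool from outside, world axes, zero at the start; "torque": the same for the moment, N m; "width": finger opening in mm; "finger_force": force on a finger pad.
Only numpy, scipy, OpenCV 4.12 (cv2) and the standard library are available. Lean on these libraries where they do the work, as an engineer would, in place of code of your own. Each camera call takes 0.05 s, during which the arm holds its last target. There are 200 camera calls.

### The job

Turn the needle valve's black bar handle clockwise (seen from above) until you feel the needle come down firmly on its seat, gently and without forcing it, and pause there a moment. Then back the handle off by a quarter turn, so that its white nose stands a quarter turn anticlockwise of the red pointer that it pushed along, and let go. Turn the valve by its handle only, leave the red pointer untouched, and do not disturb the vials and the bottle standing by.

Things in the scene. Friction and masses are not known exactly. Their poses are not given: they have to be found in the camera images.
- valve: the needle valve, bolted to the worktop: steel base plate 100 x 84 mm, aluminium block 60 x 60 mm, a brass hose fitting on each of two opposite sides (reaching 55 mm from the axis), and on top a white dial of 80 mm diameter, its face 56 mm above the worktop, with a mark every 15 degrees. Origin on the vertical turning axis at worktop height, y along the fittings, z up
- handle_grip (a point): centre of the valve's bar handle, on the turning axis, 90 mm above the worktop: a black upright bar 60 mm long, 12 mm thick, 26 mm high (from 77 to 103 mm above the worktop), on a steel hub of 30 mm diameter. x runs along the bar towards its white nose, z up. Clockwise from above closes; friction about 0.03 N m; its height stays the same. Opening ends at a stop 0.6 to 1.1 rad anticlockwise of the start
- nose (a point): tip of the white nose at one end of the bar handle, 38 mm from the turning axis, 83 mm above the worktop; same axes as handle_grip
- pointer: flat red trailing pointer on the dial, under the handle, turning about the same axis; origin on the axis at worktop height, x towards its tip, z up. The handle carries it clockwise only; while carried, its tip lies straight under the white nose, and it stays where it was left when the handle turns back. It starts 0.15 to 0.95 rad clockwise of the nose, before the seating point
- pointer_tip (a point): tip of the red pointer's needle (4 mm wide, 3 mm thick), 34 mm from the turning axis, 59 mm above the worktop; x axis away from the turning axis, z up
- vial_1: small clear vial with a white cap and a beige sample, 26 mm diameter, 54 mm high, standing near the valve; origin at the centre of its underside
- vial_3: small vial with a black cap and a pale green sample, 26 mm diameter, 62 mm high, standing near the valve; origin at the centre of its underside
- reagent_blue: white reagent bottle with a blue cap, 54 mm diameter, 92 mm high, standing near the valve; origin at the centre of its underside
- handle: the handle with the valve's needle, which is hidden in the block and turns with it; origin on the axis at worktop height, x towards the nose. The needle seats 0.8 to 2.5 rad clockwise of the start: where differs each time and can only be felt. The seat is springy: past first contact the torque rises by 0.1 N m each 0.1 rad. Seated: 0.1 N m or more at the handle for 0.2 s; above 0.4 N m the seat is damaged
There are look-alikes about, which are no part of the job. There is more than one size of the valve; the one meant has the size given above.

How it is judged:
By the outcome, as a careful person would: the job done as asked, in the order asked, and still so for the second after the job is handed in, with the robot touching nothing.
It also fails if it takes over 72 s, if anything falls off the work surface, if the arm or the gripper's body presses on something with over 40 N, if the wrist force passes 120 N, or if a joint passes its speed limit or range.

## Working session

There is one attempt and no reset: what is moved stays moved. The work goes in short steps, Python scripts to look and compute and a tool call to move; the robot and the scene stay as the last step left them, time stands still between calls to the robot, and variables do not carry over. Pictures are saved under pics/ and viewed, at most 10 in all, crops included, and the job is handed in when it is done.

Besides the shell and the picture viewer there is one more tool, called after "Call:" as name(argument=value, ...) on one line, values as JSON. play_rows: Moves the arm, as the interface text tells. Its arguments: {"type":"object","properties":{"steps":{"type":"array"},"grip_force":{"type":"number"}},"required":["steps"]}

```bash
mkdir -p pics
cat > h.py <<'E'
import numpy as np, cv2
from bench import bot, vision, spotter
def w(cam,p):
    V=np.array(vision.calibration(cam)["view"]); return (np.linalg.inv(V)@np.r_[p,1])[:3]
def px(cam,p):
    c=vision.calibration(cam); q=np.array(c["mtx"])@(np.array(c["view"])@np.r_[p,1])[:3]; return q[:2]/q[2]
E
python3 - <<'E'
from h import *
s=bot.observe(); print(s)
for c in ("scene","top"):
    im,d=vision.get_image(c); cv2.imwrite(f"pics/{c}0.png",im[...,::-1])
    for t in ("valve","handle_grip","nose","pointer_tip","vial_1","vial_3","reagent_blue"):
        print(c,t,[(round(r["score"],2),w(c,r["centre"]).round(0).tolist(),px(c,w(c,r["centre"])).round().tolist()) for r in spotter.spot_point(c,t)])
E
```

```text
{'t': 0.0, 'qpos': array([-8.28892952e-01,  3.59359336e-01,  1.10264590e-02, -3.64356606e-04,
       -1.22411683e+00, -2.88082032e-01]), 'joint_vel': array([ 0.00148012, -0.00017103, -0.00050451, -0.00039344, -0.00209813,
        0.00050466]), 'joint_efforts': array([-5.40043675e-04, -5.82720387e+01,  2.93068027e+01,  6.99712694e+00,
        7.16385766e-03, -1.48129961e-04]), 'eef_pos': array([ 295.81169621, -606.48771402,  403.7236043 ]), 'tcp_rot': array([-2.58096256e-04, -2.24907933e-01,  9.74379653e-01,  8.03829219e-04]), 'wrist_force': array([-0.48006319,  0.55438159,  0.20143145]), 'torque': array([ 0.00917743,  0.0172725 , -0.00088892]), 'finger_force': 0.0, 'width': 87.66574554822427}
scene valve [(0.81, [450.0, -31.0, -5.0], [261.0, 253.0]), (0.68, [478.0, 200.0, -8.0], [202.0, 208.0]), (0.56, [429.0, -246.0, -2.0], [335.0, 308.0])]
scene handle_grip [(0.91, [452.0, -33.0, 85.0], [263.0, 218.0]), (0.54, [429.0, -248.0, 65.0], [339.0, 281.0]), (0.52, [479.0, 202.0, 62.0], [201.0, 183.0])]
scene nose [(0.69, [494.0, -39.0, 81.0], [279.0, 213.0]), (0.66, [458.0, -238.0, 58.0], 
[... 443 characters left out ...]
, [367.0, 249.0]), (0.63, [453.0, -32.0, 1.0], [274.0, 236.0]), (0.63, [473.0, 203.0, 2.0], [170.0, 227.0])]
top handle_grip [(0.69, [483.0, 197.0, 65.0], [167.0, 221.0]), (0.61, [424.0, -245.0, 70.0], [375.0, 251.0]), (0.6, [449.0, -31.0, 90.0], [274.0, 238.0])]
top nose [(0.74, [495.0, -37.0, 87.0], [277.0, 216.0]), (0.71, [509.0, 207.0, 64.0], [162.0, 209.0]), (0.51, [453.0, -237.0, 57.0], [370.0, 237.0])]
top pointer_tip []
top vial_1 [(0.63, [410.0, 85.0, 4.0], [222.0, 255.0]), (0.53, [497.0, -135.0, 5.0], [319.0, 218.0])]
top vial_3 [(0.63, [410.0, 85.0, 4.0], [222.0, 255.0]), (0.53, [497.0, -135.0, 5.0], [319.0, 218.0])]
top reagent_blue [(0.68, [535.0, -197.0, -1.0], [346.0, 202.0])]
```

Run:
```python
import cv2
a=cv2.imread("pics/top0.png");b=cv2.imread("pics/scene0.png")
cv2.imwrite("pics/a.png",cv2.resize(a[150:320,120:420],(800,453),interpolation=3)); cv2.imwrite("pics/b.png",cv2.resize(b[150:330,150:400],(800,576),interpolation=3))
```

```text
(no output)
```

View pics/a.png

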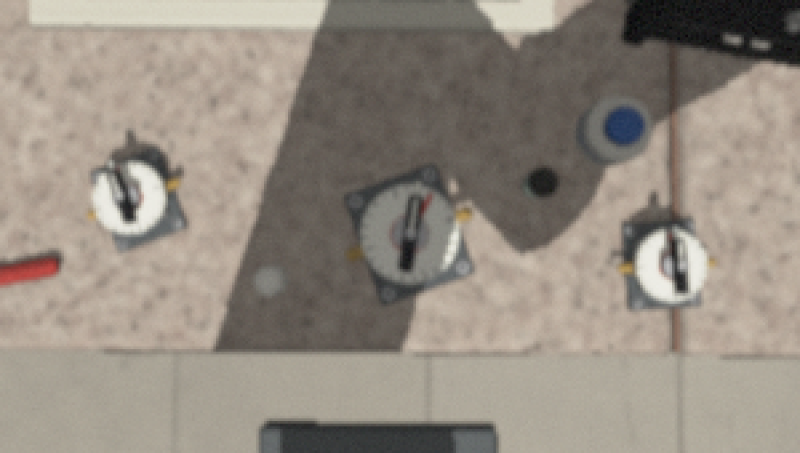

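View pics/b.png

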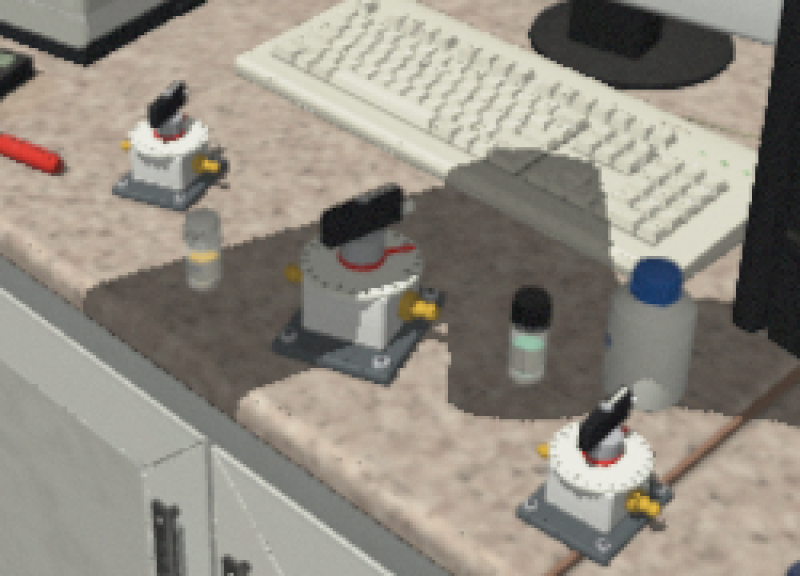

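The wanted valve is the larger, shaded middle one (top crop: hub at 410,232; nose pointing up to 415,197; red pointer tip at 429,197). The smaller ones left and right have handles at about 65 mm and are look-alikes. The vials stand at 268,280 and 542,182, and the bottle at 622,127. Next I refine the axis and bar angle.

```bash
cat >> h.py <<'E'
def cloud(cam):
    im,d=vision.get_image(cam); c=vision.calibration(cam); K=np.array(c["mtx"])
    v,u=np.mgrid[:420,:560]; m=d>0
    P=np.c_[(u[m]-K[0,2])/K[0,0]*d[m],(v[m]-K[1,2])/K[1,1]*d[m],d[m]]
    Vi=np.linalg.inv(np.array(c["view"])); return P@Vi[:3,:3].T+Vi[:3,3],im[m]
E
python3 - <<'E'
from h import *
for c in ("top","scene"):
    P,C=cloud(c)
    r=np.hypot(P[:,0]-451,P[:,1]+32)
    m=(r<45)&(P[:,2]>96)&(P[:,2]<110)
    Q=P[m]; x=Q[:,:2]; (ctr,sz,a)=cv2.minAreaRect(x.astype(np.float32)); print(c,m.sum(),"z",np.median(Q[:,2]),"ctr",x.mean(0),ctr,sz,a)
    e=np.linalg.svd(x-x.mean(0))[2][0]; print("ang",np.degrees(np.arctan2(e[1],e[0])))
    d=(r<60)&(P[:,2]>50)&(P[:,2]<60); print("dial",P[d].min(0),P[d].max(0),d.sum(), cv2.minEnclosingCircle(P[d][:,:2].astype(np.float32)))
    red=(r<45)&(P[:,2]>50)&(C[:,0]>1.8*C[:,1])&(C[:,0]>60); print("red",P[red].round().tolist()[:25])
    for t in ("handle_grip","nose","valve","pointer_tip"):
        print(t,[w(c,q["centre"]).round(1).tolist() for q in spotter.spot_point(c,t)])
E
```

```text
top 171 z 103.61425216921975 ctr [450.3703158  -30.20145753] (450.3558349609375, -30.269393920898438) (11.860395431518555, 59.62715530395508) 81.71171569824219
ang 171.54411766831444
dial [411.12943326 -68.45577883  50.91865526] [488.53261802   9.03837687  59.88270243] 778 ((450.14306640625, -30.230712890625), 39.7705192565918)
red [[475.0, -42.0, 62.0], [472.0, -39.0, 102.0]]
handle_grip [[423.0, -246.3, 69.5], [481.8, 200.4, 67.8], [448.1, -29.7, 91.0]]
nose [[449.9, -242.4, 59.0], [505.6, 206.2, 62.6], [490.4, -39.0, 84.1], [499.3, -138.7, 4.5]]
valve [[476.5, 201.3, 1.6], [449.1, -30.6, -1.0], [426.8, -248.1, 0.6]]
pointer_tip [[490.6, -37.5, 82.6]]
scene 132 z 100.40095320286667 ctr [449.92121138 -34.86636886] (451.6719055175781, -33.90568542480469) (13.247931480407715, 58.35314178466797) 80.65791320800781
ang 171.54940535143555
dial [410.84495262 -74.34567338  50.1354796 ] [492.77522277   4.8736678   59.95382434] 519 ((451.82403564453125, -32.65330505371094), 41.80786895751953)
red [[473.0, -48.0, 61.0], [477.0, -48.0, 59.0], [478.0, -49.0, 59.0], [480.0, -50.0, 58.0], [481.0, -52.0, 59.0], [464.0, -42.0, 60.0], [465.0, -44.0, 60.0], [468.0, -44.0, 58.0], [470.0, -45.0, 58.0], [473.0, -45.0, 57.0], [476.0, -46.0, 56.0], [479.0, -46.0, 54.0], [463.0, -44.0, 59.0], [438.0, -28.0, 60.0], [439.0, -27.0, 57.0], [440.0, -29.0, 57.0], [457.0, -46.0, 57.0], [438.0, -30.0, 56.0], [438.0, -33.0, 58.0], [451.0, -47.0, 58.0], [451.0, -50.0, 60.0], [439.0, -32.0, 54.0], [436.0, -38.0, 58.0], [437.0, -40.0, 59.0], [439.0, -41.0, 59.0]]
handle_grip [[451.6, -31.6, 85.0], [477.8, 199.7, 60.2], [426.6, -248.2, 65.7]]
nose [[493.8, -39.2, 83.1], [460.9, -240.3, 58.2], [503.8, 208.5, 62.6]]
valve [[477.6, 198.4, -5.4], [428.6, -243.1, -0.2]]
pointer_tip [[454.6, -248.0, 44.9], [485.8, -48.3, 60.7]]
```

```bash
cat >> h.py <<'E'
from scipy.spatial.transform import Rotation as R
def rel(pos,yaw_y,s=None):
    s=s or bot.observe(); q=s["tcp_rot"]; r0=R.from_quat(np.r_[q[1:],q[0]])
    a=np.radians(yaw_y); y=np.array([np.cos(a),np.sin(a),0]); z=np.array([0,0,-1.]); x=np.cross(y,z)
    r1=R.from_matrix(np.c_[x,y,z])
    print("shift cm",(r0.inv().apply(np.array(pos)-s["eef_pos"])/10).round(3),"rot deg",np.degrees((r0.inv()*r1).as_rotvec()).round(2))
def st():
    s=bot.observe(); q=s["tcp_rot"]; y=R.from_quat(np.r_[q[1:],q[0]]).as_matrix()[:,1]
    print("t",round(s["t"],2),"p",s["eef_pos"].round(2),"yaw",np.degrees(np.arctan2(y[1],y[0])).round(2),"F",s["wrist_force"].round(2),"T",s["torque"].round(3),"w",round(s["width"],2),"ff",round(s["finger_force"],2),"q",s["qpos"].round(2)); return s
E
python3 - <<'E'
from h import *
st(); rel([450.8,-31.2,330],-98.45)
E
```

```text
t 1.3 p [ 295.88 -606.67  404.65] yaw 116.0 F [ 1.13  0.24 -0.33] T [0.002 0.005 0.017] w 87.58 ff 0.0 q [-0.83  0.36  0.01  0.   -1.22 -0.29]
shift cm [-39.153  44.93    7.465] rot deg [   0.      0.   -145.55]
```

Call:
play_rows(steps=[[8.7,[0,0,0],[0,0,-7]],[8.7,[-1,1,0],[0,0,-14]]], grip_force=25)

```text
t: 1.47
eef_pos: [300.0, -594.5, 404.2]
tcp_rot: [-0.0, -0.344, 0.939, 0.0]
wrist_force: [0.5, -0.3, 0.2]
width: 86.8
finger_force: 0.0
```

Run:
```python
from h import *
st(); rel([450.8,-31.2,330],-98.45)
```

```text
t 1.47 p [ 300.01 -594.47  404.21] yaw 130.23 F [ 0.46 -0.29  0.19] T [ 0.046 -0.046  0.03 ] w 86.79 ff 0.0 q [-0.81  0.34 -0.01  0.   -1.22 -0.06]
shift cm [-47.897  33.26    7.404] rot deg [ 4.0000e-02  0.0000e+00 -1.3132e+02]
```

Call:
play_rows(steps=[[8.7,[-47.9,33.3,7.4],[0,0,-131.3]],[8.7,[-47.9,33.3,7.4],[0,0,-131.3]],[8.7,[-47.9,33.3,7.4],[0,0,-131.3]],[8.7,[-47.9,33.3,7.4],[0,0,-131.3]],[8.7,[-47.9,33.3,7.4],[0,0,-131.3]],[8.7,[-47.9,33.3,7.4],[0,0,-131.3]],[8.7,[-47.9,33.3,7.4],[0,0,-131.3]],[8.7,[-47.9,33.3,7.4],[0,0,-131.3]],[8.7,[-47.9,33.3,7.4],[0,0,-131.3]],[8.7,[-47.9,33.3,7.4],[0,0,-131.3]],[8.7,[-47.9,33.3,7.4],[0,0,-131.3]],[8.7,[-47.9,33.3,7.4],[0,0,-131.3]]])

```text
t: 2.47
eef_pos: [430.4, -112.7, 342.1]
tcp_rot: [-0.0, 0.892, -0.452, 0.001]
wrist_force: [1.2, -1.5, 0.4]
width: 87.2
finger_force: 0.0
```

Run:
```python
from h import *
st(); rel([450.8,-31.2,330],-98.45)
```

```text
t 2.47 p [ 430.43 -112.66  342.06] yaw -143.69 F [ 1.21 -1.55  0.37] T [-0.077 -0.042 -0.008] w 87.15 ff 0.0 q [ 0.19  0.03 -0.56  0.   -0.98  0.44]
shift cm [-5.359 -6.463  1.21 ] rot deg [ -0.05  -0.07 -45.24]
```

Call:
play_rows(steps=[[5,[-5.36,-6.46,1.2],[0,0,-45.2]],[5,[-5.36,-6.46,1.2],[0,0,-45.2]],[5,[-5.36,-6.46,1.2],[0,0,-45.2]],[5,[-5.36,-6.46,1.2],[0,0,-45.2]],[5,[-5.36,-6.46,1.2],[0,0,-45.2]],[5,[-5.36,-6.46,1.2],[0,0,-45.2]],[5,[-5.36,-6.46,1.2],[0,0,-45.2]],[5,[-5.36,-6.46,1.2],[0,0,-45.2]],[5,[-5.36,-6.46,1.2],[0,0,-45.2]],[5,[-5.36,-6.46,1.2],[0,0,-45.2]]])

```text
t: 3.3
eef_pos: [451.3, -33.4, 329.9]
tcp_rot: [-0.0, 0.997, -0.078, 0.0]
wrist_force: [-0.8, -0.3, 0.2]
width: 50.1
finger_force: 0.0
```

Run:
```python
from h import *
st(); rel([450.8,-31.2,259],-98.45)
```

```text
t 3.3 p [451.3  -33.35 329.86] yaw -98.96 F [-0.79 -0.29  0.24] T [-0.07   0.144  0.022] w 50.12 ff 0.0 q [ 0.36  0.05 -0.57  0.   -0.95  1.05]
shift cm [-0.084 -0.204  7.086] rot deg [-0.01 -0.01 -0.51]
```

Call:
play_rows(steps=[[5,[-0.08,-0.2,2],[0,0,0.5]],[5,[-0.08,-0.2,4],[0,0,-0.5]],[5,[-0.08,-0.2,5.5],[0,0,-0.5]],[5,[-0.08,-0.2,6.5],[0,0,-0.5]],[5,[-0.08,-0.2,7.1],[0,0,-0.5]],[5,[-0.08,-0.2,7.1],[0,0,-0.5]],[5,[-0.08,-0.2,7.1],[0,0,-0.5]]])

```text
t: 3.88
eef_pos: [451.0, -31.2, 258.9]
tcp_rot: [0.0, 0.997, -0.073, -0.0]
wrist_force: [-0.3, -0.2, 0.3]
width: 50.2
finger_force: 0.0
```

Run:
```python
from h import *
st(); rel([450.8,-31.2,259],-98.45)
im,d=vision.get_image("scene"); cv2.imwrite("pics/c.png",cv2.resize(im[130:310,170:420,::-1],(800,576),interpolation=3))
```

```text
t 3.88 p [451.04 -31.22 258.92] yaw -98.39 F [-0.3  -0.17  0.32] T [-0.072  0.149 -0.022] w 50.16 ff 0.0 q [ 0.37  0.15 -0.66  0.   -0.76  1.06]
shift cm [-0.024  0.002 -0.008] rot deg [0.01 0.   0.06]
```

View pics/c.png

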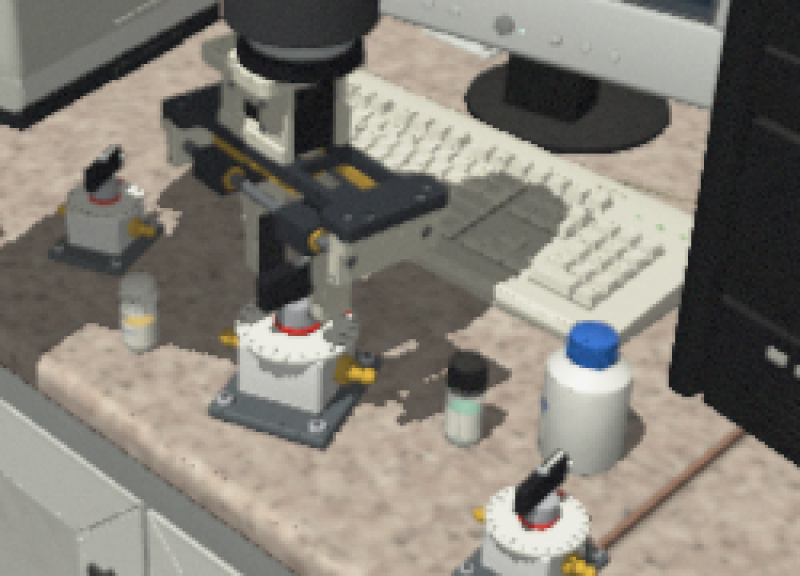

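The fingers (around 270,240 and 335,260) straddle the bar at 285,280, clear of the dial and both fittings. Closing.

Call:
play_rows(steps=[[2.5,[0,0,0],[0,0,0]],[1.5,[0,0,0],[0,0,0]],[0.8,[0,0,0],[0,0,0]],[0.8,[0,0,0],[0,0,0]],[0.8,[0,0,0],[0,0,0]],[0.8,[0,0,0],[0,0,0]]], grip_force=25)

```text
t: 4.43
eef_pos: [450.8, -31.2, 258.9]
tcp_rot: [-0.0, 0.997, -0.073, 0.0]
wrist_force: [-0.4, -0.7, -0.3]
width: 15.6
finger_force: 0.0
```

Run:
```python
from h import *
for i in range(4):
    st(); vision.get_image("top")
```

```text
t 4.43 p [450.82 -31.2  258.86] yaw -98.35 F [-0.38 -0.68 -0.27] T [-0.049  0.096 -0.039] w 15.56 ff 0.0 q [ 0.37  0.15 -0.66 -0.   -0.76  1.06]
t 4.48 p [450.82 -31.21 258.83] yaw -98.35 F [-0.39 -3.02  0.25] T [-1.449  0.287  0.031] w 12.04 ff 2.94 q [ 0.37  0.15 -0.66  0.   -0.76  1.06]
t 4.53 p [450.84 -31.28 258.83] yaw -98.34 F [ 0.08 -0.62  1.4 ] T [-0.435  0.114  0.015] w 11.91 ff 25.0 q [ 0.37  0.15 -0.66  0.   -0.76  1.06]
t 4.58 p [450.82 -31.28 258.81] yaw -98.35 F [ 0.27 -0.38  0.28] T [-0.515  0.181 -0.009] w 11.94 ff 25.0 q [ 0.37  0.15 -0.66  0.   -0.76  1.06]
```

Call:
play_rows(steps=[[0.8,[0,0,0],[0,0,3]],[0.8,[0,0,0],[0,0,6]],[0.8,[0,0,0],[0,0,9]],[0.8,[0,0,0],[0,0,12]],[0.8,[0,0,0],[0,0,15]],[0.8,[0,0,0],[0,0,18]],[0.8,[0,0,0],[0,0,21]],[0.8,[0,0,0],[0,0,24]],[0.8,[0,0,0],[0,0,27]],[0.8,[0,0,0],[0,0,30]],[0.8,[0,0,0],[0,0,33]],[0.8,[0,0,0],[0,0,36]]])

```text
t: 5.63
eef_pos: [451.1, -30.7, 258.8]
tcp_rot: [-0.001, 0.926, -0.379, 0.0]
wrist_force: [-1.3, 3.9, 0.3]
width: 11.5
finger_force: 25.0
```

```bash
cat >> h.py <<'E'
def feel(n=5):
    s=st(); T=[];F=[]
    for i in range(n):
        vision.get_image("top"); s=bot.observe(); T.append(s["torque"][2]); F.append(s["wrist_force"])
    T=np.array(T);F=np.mean(F,0); r=s["eef_pos"]-np.array([450.8,-31.2,0])
    q=s["tcp_rot"]; y=R.from_quat(np.r_[q[1:],q[0]]).as_matrix()[:,1]; 
    print("Tz",T.round(3),"mean",T.mean().round(3),"corr",(T.mean()+r[0]*F[1]-r[1]*F[0]).round(3)if 0 else "", "F",F.round(2),"yaw",np.degrees(np.arctan2(y[1],y[0])).round(2),"t",round(s["t"],2))
E
python3 -c "from h import *; feel()"
```

```text
t 5.63 p [451.11 -30.75 258.82] yaw -134.5 F [-1.3   3.89  0.27] T [1.338 0.181 0.045] w 11.51 ff 25.0 q [ 0.37  0.15 -0.66 -0.   -0.76  0.42]
Tz [-0.014 -0.006  0.007 -0.022 -0.017] mean -0.01 corr  F [-0.14  4.82  0.1 ] yaw -134.26 t 5.88
```

Call:
play_rows(steps=[[0.8,[0,0,0],[0,0,2]],[0.8,[0,0,0],[0,0,4]],[0.8,[0,0,0],[0,0,6]],[0.8,[0,0,0],[0,0,8]],[0.8,[0,0,0],[0,0,10]],[0.8,[0,0,0],[0,0,12]]])

```text
t: 6.38
eef_pos: [451.3, -30.6, 258.8]
tcp_rot: [-0.001, 0.882, -0.472, 0.0]
wrist_force: [0.6, 6.4, -0.2]
width: 11.8
finger_force: 25.0
```

```bash
python3 -c "from h import *; feel()"
```

```text
t 6.38 p [451.28 -30.65 258.84] yaw -146.35 F [ 0.55  6.43 -0.17] T [ 2.428 -0.072  0.07 ] w 11.77 ff 25.0 q [ 0.37  0.15 -0.66 -0.   -0.76  0.22]
Tz [-0.047 -0.006 -0.03  -0.009 -0.016] mean -0.022 corr  F [ 0.52  6.14 -0.47] yaw -146.26 t 6.63
```

Call:
play_rows(steps=[[0.8,[-0.05,-0.03,0],[0,0,2]],[0.8,[-0.05,-0.03,0],[0,0,4]],[0.8,[-0.05,-0.03,0],[0,0,6]],[0.8,[-0.05,-0.03,0],[0,0,8]],[0.8,[-0.05,-0.03,0],[0,0,10]],[0.8,[-0.05,-0.03,0],[0,0,12]]])

```text
t: 7.13
eef_pos: [451.4, -30.3, 258.8]
tcp_rot: [-0.001, 0.827, -0.562, 0.001]
wrist_force: [2.9, 3.6, -3.4]
width: 12.3
finger_force: 25.0
```

```bash
python3 -c "from h import *; feel()"
```

```text
t 7.13 p [451.43 -30.3  258.85] yaw -158.34 F [ 2.91  3.63 -3.45] T [ 1.285 -0.876  0.002] w 12.25 ff 25.0 q [ 0.37  0.15 -0.66  0.   -0.76  0.01]
Tz [-0.002  0.02  -0.042 -0.034  0.007] mean -0.01 corr  F [ 3.74  3.45 -3.11] yaw -158.21 t 7.38
```

Call:
play_rows(steps=[[0.8,[0,0,0],[0,0,2]],[0.8,[0,0,0],[0,0,4]],[0.8,[0,0,0],[0,0,6]],[0.8,[0,0,0],[0,0,8]],[0.8,[0,0,0],[0,0,10]],[0.8,[0,0,0],[0,0,12]]])

```text
t: 7.88
eef_pos: [451.6, -30.2, 258.9]
tcp_rot: [-0.001, 0.764, -0.645, 0.001]
wrist_force: [5.1, 3.8, -5.0]
width: 11.8
finger_force: 25.0
```

```bash
python3 -c "from h import *; feel()"
```

```text
t 7.88 p [451.64 -30.24 258.86] yaw -170.3 F [ 5.09  3.81 -4.99] T [ 1.348 -1.781  0.074] w 11.83 ff 25.0 q [ 0.37  0.15 -0.66  0.   -0.76 -0.2 ]
Tz [-0.01  -0.007  0.004  0.066  0.003] mean 0.011 corr  F [ 5.33  3.74 -5.1 ] yaw -170.21 t 8.13
```

Call:
play_rows(steps=[[0.8,[-0.03,-0.06,0],[0,0,2]],[0.8,[-0.03,-0.06,0],[0,0,4]],[0.8,[-0.03,-0.06,0],[0,0,6]],[0.8,[-0.03,-0.06,0],[0,0,8]],[0.8,[-0.03,-0.06,0],[0,0,10]],[0.8,[-0.03,-0.06,0],[0,0,12]]])

```text
t: 8.63
eef_pos: [452.0, -30.1, 258.9]
tcp_rot: [0.001, -0.693, 0.721, -0.001]
wrist_force: [5.3, 1.5, -4.4]
width: 12.2
finger_force: 25.0
```

```bash
python3 -c "from h import *; feel()"
```

```text
t 8.63 p [452.04 -30.1  258.86] yaw 177.7 F [ 5.3   1.51 -4.44] T [ 0.675 -1.787  0.079] w 12.15 ff 25.0 q [ 0.37  0.15 -0.66  0.   -0.76 -0.41]
Tz [ 0.002  0.039 -0.039 -0.031 -0.008] mean -0.007 corr  F [ 4.67  1.49 -4.7 ] yaw 177.79 t 8.88
```

Call:
play_rows(steps=[[0.8,[0,-0.03,0],[0,0,2]],[0.8,[0,-0.03,0],[0,0,4]],[0.8,[0,-0.03,0],[0,0,6]],[0.8,[0,-0.03,0],[0,0,8]],[0.8,[0,-0.03,0],[0,0,10]],[0.8,[0,-0.03,0],[0,0,12]]])

```text
t: 9.38
eef_pos: [452.4, -30.1, 258.9]
tcp_rot: [0.001, -0.614, 0.79, -0.0]
wrist_force: [6.0, 1.2, -4.6]
width: 11.8
finger_force: 25.0
```

```bash
python3 -c "from h import *; feel()"
```

```text
t 9.38 p [452.35 -30.14 258.87] yaw 165.7 F [ 5.98  1.22 -4.62] T [ 0.485 -1.928  0.104] w 11.84 ff 25.0 q [ 0.37  0.15 -0.66  0.   -0.76 -0.62]
Tz [-0.036  0.043  0.066  0.033  0.003] mean 0.022 corr  F [ 5.36  1.47 -4.76] yaw 165.79 t 9.63
```

Call:
play_rows(steps=[[0.8,[0,-0.03,0],[0,0,2]],[0.8,[0,-0.03,0],[0,0,4]],[0.8,[0,-0.03,0],[0,0,6]],[0.8,[0,-0.03,0],[0,0,8]]])

```text
t: 9.97
eef_pos: [452.7, -30.2, 258.9]
tcp_rot: [0.001, -0.557, 0.83, -0.0]
wrist_force: [5.1, 1.6, -4.7]
width: 11.4
finger_force: 25.0
```

```bash
python3 -c "from h import *; feel(6)"
```

```text
t 9.97 p [452.66 -30.19 258.87] yaw 157.72 F [ 5.1   1.56 -4.7 ] T [ 0.44  -1.944  0.198] w 11.39 ff 25.02 q [ 0.37  0.15 -0.66  0.   -0.76 -0.76]
Tz [0.115 0.056 0.109 0.091 0.146 0.14 ] mean 0.109 corr  F [ 5.32  1.23 -4.74] yaw 157.81 t 10.27
```

Call:
play_rows(steps=[[0.8,[0,0,0],[0,0,1]],[0.8,[0,0,0],[0,0,2]],[0.8,[0,0,0],[0,0,3]],[0.8,[0,0,0],[0,0,4]],[0.8,[0,0,0],[0,0,5]],[0.8,[0,0,0],[0,0,6]],[0.8,[0,0,0],[0,0,6]]])

```text
t: 10.85
eef_pos: [452.8, -30.3, 258.9]
tcp_rot: [0.001, -0.513, 0.858, -0.001]
wrist_force: [6.2, -0.1, -5.4]
width: 11.8
finger_force: 25.0
```

```bash
python3 -c "from h import *; feel(10)"
```

```text
t 10.85 p [452.79 -30.25 258.86] yaw 151.77 F [ 6.23 -0.1  -5.4 ] T [ 0.174 -2.189  0.243] w 11.76 ff 25.02 q [ 0.37  0.15 -0.66  0.   -0.76 -0.86]
Tz [0.195 0.197 0.23  0.223 0.238 0.184 0.199 0.228 0.187 0.216] mean 0.21 corr  F [ 6.19  0.29 -5.75] yaw 151.82 t 11.35
```

Seated: the torque held at about 0.21 N m for half a second. Backing off 90° now.

Call:
play_rows(steps=[[0.8,[0,0,0],[0,0,-2]],[0.8,[0,0,0],[0,0,-5]],[0.8,[0,0,0],[0,0,-9]],[0.8,[0,0,0],[0,0,-13]],[0.8,[0,0,0],[0,0,-17]],[0.8,[0,0,0],[0,0,-21]],[0.8,[0,0,0],[0,0,-25]],[0.8,[0,0,0],[0,0,-29]],[0.8,[0,0,0],[0,0,-33]],[0.8,[0,0,0],[0,0,-37]],[0.8,[0,0,0],[0,0,-41]],[0.8,[0,0,0],[0,0,-45]]])

```text
t: 12.35
eef_pos: [451.9, -30.2, 258.8]
tcp_rot: [-0.0, 0.804, -0.595, -0.0]
wrist_force: [0.2, 4.4, 0.5]
width: 12.1
finger_force: 25.0
```

```bash
python3 -c "from h import *; feel(2)"
```

```text
t 12.35 p [451.94 -30.21 258.83] yaw -163.03 F [0.22 4.39 0.46] T [ 1.497  0.063 -0.03 ] w 12.05 ff 25.0 q [ 0.37  0.15 -0.66 -0.   -0.76 -0.07]
Tz [0.064 0.036] mean 0.05 corr  F [0.6  4.44 1.4 ] yaw -163.18 t 12.45
```

Call:
play_rows(steps=[[0.8,[0,0,0],[0,0,-4]],[0.8,[0,0,0],[0,0,-8]],[0.8,[0,0,0],[0,0,-12]],[0.8,[0,0,0],[0,0,-16]],[0.8,[0,0,0],[0,0,-20]],[0.8,[0,0,0],[0,0,-24]],[0.8,[0,0,0],[0,0,-28]],[0.8,[0,0,0],[0,0,-32]],[0.8,[0,0,0],[0,0,-36]],[0.8,[0,0,0],[0,0,-40]],[0.8,[0,0,0],[0,0,-43]],[0.8,[0,0,0],[0,0,-45]]])

```text
t: 13.45
eef_pos: [451.3, -30.7, 258.8]
tcp_rot: [0.001, 0.97, -0.244, -0.001]
wrist_force: [-1.9, 1.0, 3.9]
width: 12.1
finger_force: 25.0
```

```bash
python3 -c "from h import *; feel(4)"
```

```text
t 13.45 p [451.32 -30.71 258.79] yaw -118.27 F [-1.86  0.97  3.94] T [ 0.406  0.878 -0.02 ] w 12.1 ff 25.0 q [ 0.37  0.15 -0.66  0.   -0.76  0.71]
Tz [ 0.068 -0.018  0.081  0.004] mean 0.034 corr  F [-2.76  1.11  5.51] yaw -118.49 t 13.65
```

Call:
play_rows(steps=[[1.6,[0,0,0],[0,0,0]],[2.2,[0,0,0],[0,0,0]],[3.5,[0,0,0],[0,0,0]],[5,[0,0,0],[0,0,0]],[5,[0,0,0],[0,0,0]],[5,[0,0,-2],[0,0,0]],[5,[0,0,-5],[0,0,0]],[5,[0,0,-9],[0,0,0]],[5,[0,0,-12],[0,0,0]],[5,[0,0,-14],[0,0,0]],[5,[0,0,-14],[0,0,0]]])

```text
t: 14.57
eef_pos: [453.0, -30.2, 403.4]
tcp_rot: [-0.002, 0.97, -0.245, 0.004]
wrist_force: [1.1, -0.5, 0.6]
width: 50.1
finger_force: 0.0
```

Call:
play_rows(steps=[[5,[1,-4,-4],[0,0,0]],[5,[2,-8,-5],[0,0,0]],[5,[3,-12,-5],[0,0,0]],[5,[4,-16,-5],[0,0,0]],[5,[5,-20,-5],[0,0,0]],[5,[6,-24,-5],[0,0,0]],[5,[6,-24,-5],[0,0,0]]])

```text
t: 15.15
eef_pos: [621.6, 156.2, 446.3]
tcp_rot: [0.001, 0.97, -0.244, -0.001]
wrist_force: [0.3, -0.0, 0.0]
width: 50.1
finger_force: 0.0
```

```bash
cat > m.py <<'E'
from h import *
st()
for c in ("top","scene"):
    P,C=cloud(c); r=np.hypot(P[:,0]-451,P[:,1]+31)
    m=(r<45)&(P[:,2]>96)&(P[:,2]<110); x=P[m][:,:2]
    if len(x)>20:
        e=np.linalg.svd(x-x.mean(0))[2][0]; print(c,len(x),x.mean(0),"bar ang",np.degrees(np.arctan2(e[1],e[0])),cv2.minAreaRect(x.astype(np.float32)))
    C=C.astype(int); red=(r<45)&(P[:,2]>50)&(P[:,2]<64)&(C[:,0]>1.7*C[:,1])&(C[:,0]>60)&(r>18); print("red",[(round(float(np.degrees(np.arctan2(p[1]+30.3,p[0]-450.4)if c=="top" else np.arctan2(p[1]+33,p[0]-451.8)))),p.round().astype(int).tolist()) for p in P[red]])
    for t in ("nose","pointer_tip","vial_1","reagent_blue"):
        print(t,[w(c,q["centre"]).round(1).tolist() for q in spotter.spot_point(c,t)])
    im,_=vision.get_image(c); u,v=px(c,[451,-31,80]).astype(int); im=im[v-45:v+45,u-60:u+60,::-1]; cv2.imwrite(f"pics/m_{c}.png",cv2.resize(im,(600,450),interpolation=3))
a=[cv2.imread(f"pics/m_{c}.png") for c in ("top","scene")]; cv2.imwrite("pics/m.png",cv2.resize(np.hstack(a),(800,300)))
E
python3 m.py
```

```text
t 15.15 p [621.62 156.2  446.34] yaw -118.28 F [ 0.32 -0.03  0.02] T [-0.162  0.146 -0.007] w 50.08 ff 0.0 q [ 0.55  0.28 -0.    0.   -1.29  0.53]
top 170 [450.0522104  -30.17949795] bar ang 151.4717307681633 ((450.29669189453125, -30.323530197143555), (11.884298324584961, 59.32320022583008), 61.84651565551758)
red []
nose [[453.0, -240.1, 61.2], [485.6, -51.5, 87.8], [505.0, 207.2, 62.4]]
pointer_tip [[436.6, -61.8, 60.9]]
vial_1 [[452.9, -29.1, 4.7], [411.0, 87.0, 1.9], [495.4, -133.9, 6.1]]
reagent_blue [[535.0, -196.0, -1.9]]
scene 143 [450.78392053 -34.91926462] bar ang 151.37464246649597 ((451.7043151855469, -34.23826217651367), (14.241996765136719, 60.332664489746094), 64.1021728515625)
red [(-94, [451, -50, 60]), (-81, [454, -49, 58]), (-120, [442, -49, 59]), (-113, [444, -50, 58]), (-121, [442, -50, 57]), (-119, [440, -54, 60]), (-119, [440, -55, 58]), (-116, [440, -57, 59]), (-119, [440, -55, 55]), (-117, [438, -59, 58]), (-119, [436, -61, 58]), (-117, [436, -64, 60]), (-117, [435, -65, 58])]
nose [[459.0, -238.5, 59.3], [507.3, 207.3, 60.9], [490.4, -49.0, 83.9]]
pointer_tip [[453.3, -244.5, 47.3], [440.3, -64.2, 57.2]]
vial_1 [[415.6, 82.1, -1.8]]
reagent_blue [[537.5, -201.6, 0.2]]
```

View pics/m.png

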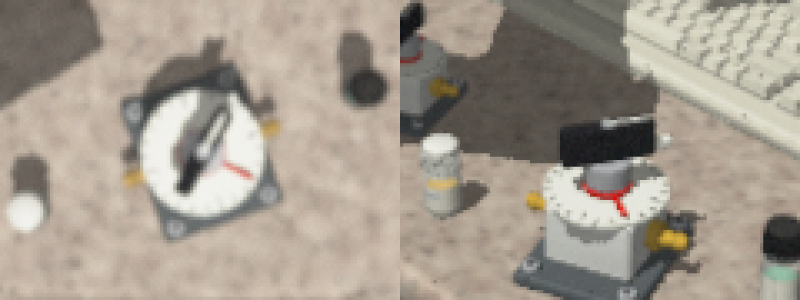

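The picture shows the nose at about -28.5° and the red pointer at about -118°. That is a quarter turn apart, and the vials and bottle stand where they were. Handing in.

```bash
python3 -c "from h import *; print(bot.hand_in())"
```

```text
the job is handed in; nothing more can be done
None
```

The needle was seated gently at about 0.21 N m and held for over half a second. The handle was then backed off about 90° from the red pointer and released, and the job is handed in.

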